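# Open the safety-capped print-head cleaner

### The job

Pull the orange transport guard straight up off its rail past the spring catch and set it down, upright on its feet and wholly on the blue mat (lower it, do not drop it), and let go of it. Then open the cleaner bottle: press the red safety cap down, twist it counterclockwise while it is pressed until it is free, and lift it; finish while still holding the cap level, about 8 cm straight above the bottle. Leave the ink bottle, the jar and the tape roll alone.

Things in the scene. Friction and masses are not known exactly. Their poses are not given: they have to be found in the camera images.
- rack: Fixed black rack with a clamped white cleaner bottle, 80 mm diameter; neither moves or turns. Origin on the work surface under the bottle's axis, z up. Base plate x -65 to 125 mm, y +-55 mm, 12 mm thick. The shoulder narrows to a 28 mm neck above z = 104 mm.
- rail_top (a point): Middle of the top of the aluminium rail that carries the guard, at rack x = +90 mm, 162 mm above the surface, axes as the rack. Rail 12 mm thick (x), 66 mm long (y) over its posts; posts 28 mm deep in x. It stays standing when the guard is off. Two sprung steel balls, in its +x and -x faces, hold the guard down.
- bottle_mouth (a point): Centre of the bottle's mouth: top of the neck, on the rack's z axis, 137 mm above the surface. Frame parallel to the rack.
- cap_center (a point): Centre of the red ribbed round safety cap, 54 mm diameter, 30 mm tall, 35 g: on its axis, 15 mm below its top and above its lower rim, z up. A white bar on its top lies along its x. Locked: 140 mm above the surface, x parallel to the rack's x within a few degrees. 20 mm of free height below its rim, down to the bottle's shoulder.
- cap: The same cap, origin 15 mm lower, at its rim. Locked until pressed 4 mm or more down against a spring (5 N at first, 11.5 N at the hard stop 6 mm down). Kept pressed it turns counterclockwise seen from above (clockwise is blocked) and is free to lift when turned 56 to 90 degrees from its locked place (aim for 73; a stop ends the turn near 90).
- liner (a joint): Sprung seal inside the bottle mouth that pushes the cap up, in metres: 0 with the cap locked, about 0.006 with the cap pressed fully down, -0.0015 with the cap off. The cap can turn above 0.004.
- guard_tab (a point): Centre of the upright grip tab of the orange plastic guard (90 g, mostly in tab and saddle; thin hood). Tab 12 mm thick along x, 40 mm wide along y, 48 mm tall, z up; the hood's top is 24 mm below this point, the guard's feet 54 mm below. On the rail it is at rack x = +90 mm, 190 mm above the surface, axes parallel to the rack's.
- guard_mid (a point): Middle of the guard at the level of its feet: 61 mm to -x of the tab and 54 mm below guard_tab, same axes. Guard outline about this point: 147 mm along x, 60 mm along y. It stands level on a flat surface, on its lip and saddle.
- guard: The same guard, origin at feet level below the tab. From the tab a flat hood (60 mm wide, upper face 30 mm above the feet) runs to -x for 135 mm over the cap to a downturned lip; below the tab two saddle plates straddle the rail. Pulling straight up takes about 10 to 12 N in the first 8 mm, to pass the catch; it is clear of the rail after 26 mm.
- mat: Fixed flat blue mat, 220 mm along its x, 160 mm along its y, 4 mm thick; origin at the centre of its underside, on the work surface.
- ink: Bystander: loose green ink bottle with blue band and black cap, 48 mm diameter, 95 mm tall, origin at the centre of its underside.
- jar: Bystander: loose jar with yellow lid, 54 mm diameter, 55 mm tall, origin at the centre of its underside.
- tape: Bystander: loose green tape roll lying flat, 60 mm diameter, 24 mm tall, origin at the centre of its underside.
Mind the look-alikes: they are no part of the job. What is meant by the guard is not black, and is the smaller of those in its own colour.

How it is judged:
By the outcome, as a careful person would: the job done as asked, in the order asked, and still so for the second after the job is handed in, while the arm keeps its last pose, push and grip.
It also fails if it takes over 54 s, if anything falls off the work surface, if the arm or the gripper's body presses on something with over 40 N, if the wrist force passes 120 N, or if a joint passes its speed limit or range.

### The arm

A 6-joint arm with a two-finger parallel gripper is mounted at the origin on the work surface. World frame = base frame: x ahead of the robot, y to its left, z up, the work surface at z = 0. Lengths are in mm, angles in degrees, forces in N, time in s.
With the tool pointing down it reaches from about 350 to 850 mm from the base axis. Payload 8.1 kg.
Tool frame: the origin (TCP) lies between the finger pads; the fingertips stand 22 mm ahead of it and the grasp point (between the pads) lies 3 mm ahead of it (robot.tip_extent is the distance from the TCP to the fingertips, in mm); y points along the fingers, z is the direction in which the jaws open and shut, and the axes are right-handed (so a half turn about y gives the same grasp; the last joint's range is limited). The gripper opens to 85 mm and grips with 20 to 120 N. Pads are 22 mm wide; open, the fingers measure 114 mm over their backs; the gripper's body (76 mm by 85 mm) begins 54 mm behind the grasp point. The pads swing forward as they close: fully open they stand 13 mm farther back than shut.
Start: joints at [66.44, 7.471, 85.268, -0, 87.261, -4.893], TCP at [192.019, 568.449, 253.292] pointing down, gripper open.
Joint ranges: [-169.43, 169.43], [-51.17, 129.36], [1.28, 143.12], [-76.62, 256.62], [0, 156.53], [-152.29, 152.29]. Speed limits (degrees/s): [136.94, 136.94, 159.86, 180, 180, 180].

### API

Orientations are given as [roll, pitch, yaw] about the fixed x, y, z axes, in that order (R = Rz(yaw) Ry(pitch) Rx(roll)).
In Python, from cell import monitor, optics, workorder, nets, robot gives the robot as it stands. The module is installed in compiled form; this text tells all that it offers.
- The arm moves only by the tool jog_arm, never from a script. Its argument "motion" is a list of rows, each an object with "xyz": the shift along the tool's x, y, z in units of 40 mm (1.0 is 40 mm), a list of three; "rot": the turn, a rotation vector about the tool's x, y, z in units of 6 degrees (1.0 is 6 degrees), a list of three. In form: [{"xyz": [dx, dy, dz], "rot": [ax, ay, az]}, ...]. A call has 1 to 10 rows; each row is the pose to reach, as a shift and turn from the pose commanded when the call began, along the tool's axes at that moment; what a row does not reach only later rows make up. A row lasts 1/10 s, in which the tool goes at most 50 mm and 8.59 degrees, less where a joint would pass 70% of its speed; a pose out of reach is approached as far as the arm can. A call with a gripper value outside its range is refused whole. "fingers" is the finger opening in mm, from 0 to 85.4, set as the call begins (left out, the last holds). The fingers move at their own pace and stop on an object; "grip_force" is the grip in N (left out, the last holds). Time passes only in rows, so rows that repeat a pose let the fingers close. It gives the time, the measured TCP pose, the force and the opening at its end, in the units of the state.
- monitor.observe(): the state, without advancing time (a new reading comes with each control period).
- optics.snapshot(name): name is "side" or "top" or "wrist"; returns the picture (420x560x3 uint8, blue, green, red); there is no depth.
- optics.calibration(name): a dict with "K" (3x3 intrinsics, pixels), "R" (3x3) and "t" (3): a world point X has camera coordinates R X + t. Camera axes: x right, y down, z forward; pixel columns grow to the right and rows downward; lengths in mm; the calibration is good to about 2 mm. The wrist camera is an equidistant fisheye: a pixel r from the principal point sees the ray r / f radians off the axis. A picture is of the moment at which its call begins: read the wrist's pose just before it. calibration takes no time and is no camera call; for the wrist camera it gives the pose at the moment of the call.
- workorder.close_job(): hands the job in, once; it reports no verdict.
Trained networks look in the newest picture that a camera, given by its name, has taken for a name from the list of things; names that differ only in an ending like _2 or _b are one class to them, and where a whole thing is asked for, a point or a joint stands for the part that bears it (a point fixed in the world has none). Each returns a list of dicts, best first, with "conf" (0 to 1); they miss things now and then, are a little off and sometimes report something else, mostly with a low value. They report only what shows in the picture. A call takes as long as a camera call. They do not tell look-alikes from the thing itself.
- nets.cut_out(camera, target): "mask" (420x560 bool, what is visible of it) and "bbox" ([left, top, width, height] in pixels, round what is visible of it).
The state is a dict: "time_s": time; "joint_pos": joint angles; "joint_vel": joint speeds; "joint_torque": joint torques, N m; "tool_pos": TCP position; "ee_rot": TCP orientation; "contact_force": force on the tool from outside, world axes, zero at the start; "torque": the same for the moment, N m; "width": opening from 0.0 (shut) to 1.0 (fully open).
Only numpy, scipy, OpenCV 4.12 (cv2) and the standard library are available. Lean on these libraries where they do the work, as an engineer would, in place of code of your own. Each camera call takes 0.05 s, during which the arm holds its last target.

## Working session

There is one attempt and no reset: what is moved stays moved. The work goes in short steps, Python scripts to look and compute and a tool call to move; the robot and the scene stay as the last step left them, time stands still between calls to the robot, and variables do not carry over. Pictures are saved under pics/ and viewed, and the job is handed in when it is done.

Besides the shell and the picture viewer there is one more tool, called after ">>>" as a command line: name --argument value ..., lists and objects as JSON in quotes. jog_arm: Moves the arm, as the interface text tells. Its arguments: {"type":"object","properties":{"motion":{"type":"array","items":{"type":"object","properties":{"xyz":{"type":"array","items":{"type":"number"}},"rot":{"type":"array","items":{"type":"number"}}}}},"fingers":{"type":"number"},"grip_force":{"type":"number"}},"required":["motion"]}

```bash
mkdir -p pics; ls
python3 - <<'E'
from cell import monitor, optics, workorder, nets, robot
import cv2, numpy as np
np.set_printoptions(precision=3,suppress=True)
print(monitor.observe())
for n in ["side","top","wrist"]:
    im=optics.snapshot(n); cv2.imwrite(f"pics/{n}0.png",im)
    c=optics.calibration(n); print(n,c)
E
```

```text
pics
{'time_s': 0.0, 'joint_pos': array([66.44 ,  7.515, 85.329, -0.002, 87.261, -4.894]), 'joint_vel': array([-0.053,  0.041, -0.08 , -0.007, -0.042,  0.019]), 'joint_torque': array([  0.001, -56.936, -50.057,  -0.   ,   0.014,   0.   ]), 'tool_pos': array([191.821, 567.973, 252.243]), 'ee_rot': array([-90.106,   0.007, -18.666]), 'contact_force': array([ 0.472, -0.205, -0.558]), 'torque': array([ 0.001,  0.018, -0.006]), 'width': 0.9986285625407892}
side {'K': array([[398.494,   0.   , 279.795],
       [  0.   , 398.494, 212.691],
       [  0.   ,   0.   ,   1.   ]]), 'R': array([[ 0.931, -0.364,  0.019],
       [-0.175, -0.493, -0.852],
       [ 0.32 ,  0.79 , -0.522]]), 't': array([-587.621,  211.415,  619.701])}
top {'K': array([[435.597,   0.   , 280.711],
       [  0.   , 435.597, 213.982],
       [  0.   ,   0.   ,   1.   ]]), 'R': array([[-0.025, -0.999, -0.025],
       [-0.991,  0.028, -0.133],
       [ 0.133,  0.021, -0.991]]), 't': array([ 34.707, 600.56 , 842.377])}
wrist {'K': array([[325.192,   0.   , 279.922],
       [  0.   , 325.192, 208.828],
       [  0.   ,   0.   ,   1.   ]]), 'R': array([[ 0.32 ,  0.948, -0.002],
       [ 0.907, -0.305,  0.289],
       [ 0.273, -0.094, -0.957]]), 't': array([-600.455,  -36.754,  380.633])}
```

View pics/top0.png

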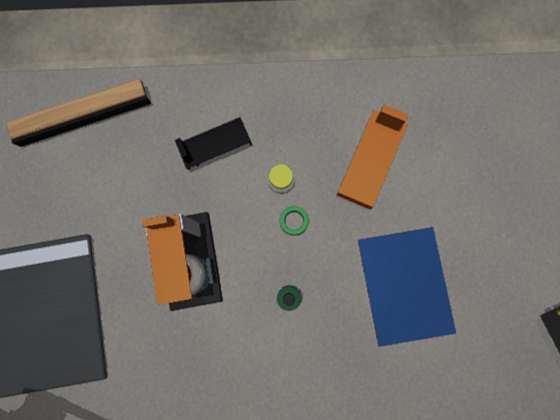

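View pics/side0.png

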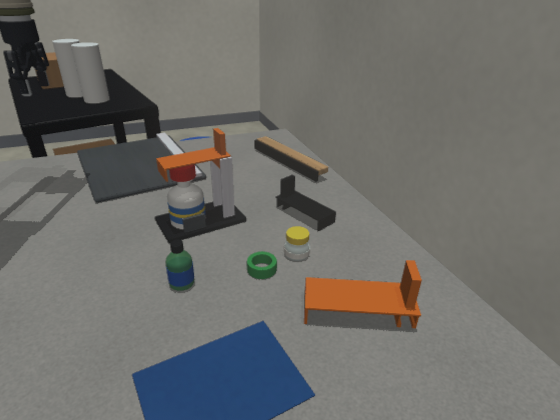

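View pics/wrist0.png

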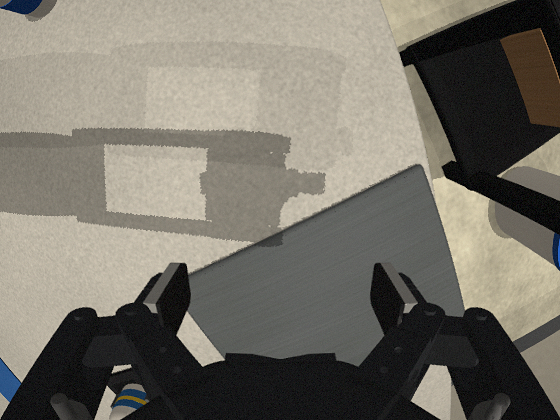

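The top view shows the guard on the rack at about (167,260), the larger orange look-alike at (373,155), the mat at (407,287), ink at (289,297), tape at (294,220) and the jar at (281,178). The wrist view shows no targets yet.

```bash
cat > h.py <<'E'
from cell import monitor, optics, workorder, nets, robot
import cv2, numpy as np
np.set_printoptions(precision=2,suppress=True)
def ray(n,uv):
    c=optics.calibration(n);K,R,t=c["K"],c["R"],c["t"]
    d=R.T@np.array([(uv[0]-K[0,2])/K[0,0],(uv[1]-K[1,2])/K[1,1],1.]);return -R.T@t,d
def onz(n,uv,z):
    o,d=ray(n,uv);return o+d*(z-o[2])/d[2]
def proj(n,X):
    c=optics.calibration(n);p=c["R"]@np.asarray(X,float)+c["t"];p=c["K"]@p;return p[:2]/p[2]
def tri(a,b):
    o1,d1=ray(*a);o2,d2=ray(*b);A=np.stack([d1,-d2],1);s=np.linalg.lstsq(A,o2-o1,rcond=None)[0]
    return (o1+d1*s[0]+o2+d2*s[1])/2,np.linalg.norm(o1+d1*s[0]-o2-d2*s[1])
E
python3 - <<'E'
from h import *
import pickle
out={}
for n in ["top","side"]:
    im=cv2.imread(f"pics/{n}0.png");ov=im.copy()
    for i,t in enumerate(["guard_tab","guard","rack","mat","cap","ink","jar","tape"]):
        if n=="side" and t in("ink","jar","tape"): continue
        r=nets.cut_out(n,t)
        for q in r[:3]:
            print(n,t,round(q["conf"],2),q["bbox"],q["mask"].sum())
        out[n,t]=r
        if r:
            ov[r[0]["mask"]]=np.array([[0,255,255],[255,0,255],[255,255,0],[0,255,0],[255,255,255],[0,0,255],[255,0,0],[90,90,90]][i])
    cv2.imwrite(f"pics/ov_{n}.png",ov)
pickle.dump(out,open("m.pkl","wb"))
for n in ["top","side"]:
    im=cv2.imread(f"pics/{n}0.png")
    x,y,w,h=(130,190,110,130) if n=="top" else (140,115,120,135)
    cv2.imwrite(f"pics/z_{n}.png",cv2.resize(im[y:y+h,x:x+w],None,fx=4.4,fy=4.4,interpolation=cv2.INTER_CUBIC))
E
```

```text
top guard_tab 0.86 [141.5, 214.1, 51.1, 88.9] 3091
top guard_tab 0.82 [175.0, 119.1, 75.4, 48.4] 1952
top guard_tab 0.78 [339.8, 105.4, 67.0, 105.2] 3867
top guard 0.97 [175.8, 115.0, 75.0, 58.2] 2037
top guard 0.76 [142.9, 210.0, 53.0, 91.0] 2970
top guard 0.73 [338.6, 105.5, 68.8, 102.6] 3765
top rack 0.92 [169.8, 214.4, 54.3, 97.2] 2914
top rack 0.44 [141.9, 213.3, 50.9, 91.7] 2995
top mat 0.65 [359.7, 228.9, 96.7, 117.4] 8461
top ink 0.73 [277.5, 283.3, 24.0, 29.1] 524
top jar 0.63 [265.5, 164.1, 26.9, 30.9] 615
top tape 0.91 [282.3, 206.7, 25.1, 29.5] 382
side guard_tab 0.96 [275.9, 175.3, 62.9, 55.8] 1237
side guard_tab 0.71 [304.3, 261.8, 114.5, 68.1] 4333
side guard 0.84 [308.1, 262.1, 112.8, 65.0] 4306
side guard 0.62 [157.5, 129.8, 72.6, 52.9] 1166
side guard 0.61 [276.3, 174.0, 56.8, 55.5] 1321
side rack 0.97 [158.6, 157.0, 87.6, 82.9] 4073
side mat 0.77 [132.4, 323.2, 179.1, 96.8] 11986
side cap 0.8 [168.9, 167.8, 26.3, 14.1] 345
```

View pics/z_top.png

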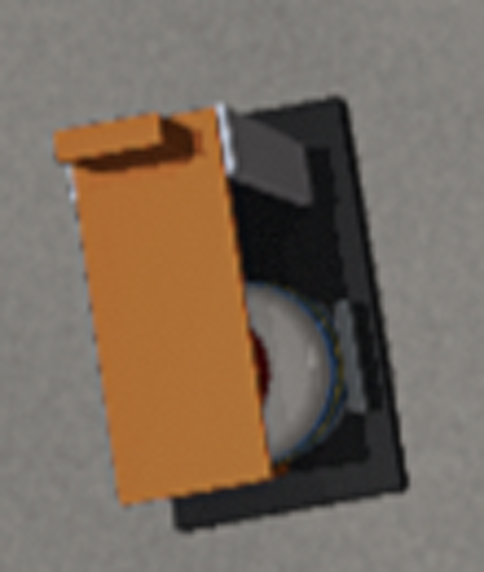

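View pics/z_side.png

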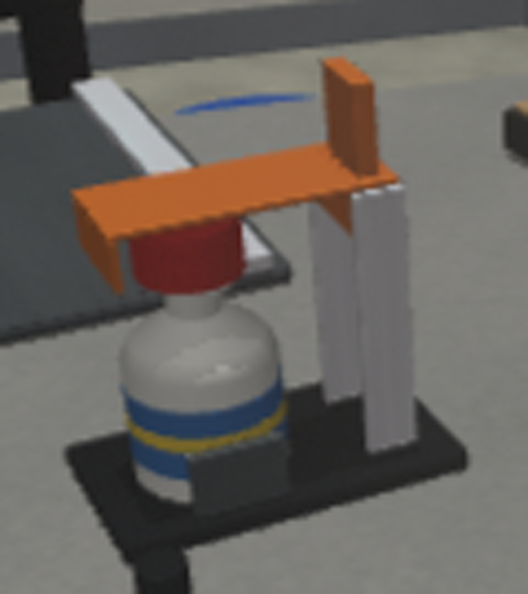

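```bash
cat > fit.py <<'E'
from h import *
import pickle
from scipy.optimize import least_squares
T=[((217,107),(102.5,-30,166)),((120,503),(-44.5,30,166)),((272,478),(-44.5,-30,166)),((54,133),(96,20,214)),((160,114),(96,-20,214)),((57,160),(84,20,214)),((162,143),(84,-20,214)),((345,97),(125,-55,12)),((407,488),(-65,-55,12))]
S=[((322,62),(84,20,214)),((345,57),(96,20,214)),((375,82),(96,-20,214)),((72,192),(-44.5,30,166)),((118,238),(-44.5,-30,166)),((400,180),(102.5,-30,166)),((468,455),(125,-55,12)),((130,555),(-65,-55,12)),((68,455),(-65,55,12))]
pts=[("top",np.array(p)/4.4+[130,190],X) for p,X in T]+[("side",np.array(p)/4.4+[140,115],X) for p,X in S]
def W(q,X):
    c,s=np.cos(q[2]),np.sin(q[2]);return np.array([q[0]+c*X[0]-s*X[1],q[1]+s*X[0]+c*X[1],X[2]])
for sel in (["top"],["side"],["top","side"]):
    P=[p for p in pts if p[0] in sel]
    f=lambda q:np.concatenate([proj(n,W(q,X))-p for n,p,X in P])
    r=least_squares(f,[500,200,.15],x_scale=[10,10,.1],loss="soft_l1");q=r.x
    print(sel,q[:2],np.degrees(q[2]));print(f(q).reshape(-1,2).T)
np.save("rack.npy",q)
m=pickle.load(open("m.pkl","rb"))
im=cv2.imread("pics/top0.png").astype(int);b=((im[...,0]>im[...,2]+40)&(im[...,0]>90)&m["top","mat"][0]["mask"]).astype(np.uint8)
cn=max(cv2.findContours(b,0,1)[0],key=cv2.contourArea)
a=cv2.approxPolyDP(cn,8,True)[:,0];print(a)
C=np.array([onz("top",p,4) for p in a.astype(float)]);print(C,C.mean(0))
pts2=cn[:,0].astype(float);g=np.array([onz("top",p,4)[:2] for p in pts2],np.float32);print(cv2.minAreaRect(g))
for k in ["ink","jar","tape"]:
    x,y,w,h=m["top",k][0]["bbox"];print(k,onz("top",(x+w/2,y+h/2),20))
E
python3 fit.py
```

```text
['top'] [483.1 207. ] 8.803071707507105
[[-0.12 -0.12  0.04 -0.09 -0.11  0.23  0.48 -0.36 -0.01]
 [-0.07  0.54 -0.12 -0.49 -0.56  0.56  0.02 -0.68  0.97]]
['side'] [481.84 197.18] 10.259229069705533
[[-0.04 -0.2   0.75  0.16 -1.3   0.88  1.53 -0.34 -1.48]
 [-0.33 -0.09 -0.13  0.44  0.63 -0.41 -0.56  0.28 -0.74]]
['top', 'side'] [483.01 206.16] 9.128704821985783
[[ 0.01  0.53  0.66  0.1   0.06  0.46  0.69 -0.32  0.55  0.   -0.16  0.4
   0.38 -1.74  0.44  0.93 -1.07 -1.1 ]
 [-0.06  0.65 -0.2  -0.32 -0.53  0.72  0.05 -0.73  0.82 -1.52 -1.23 -1.29
  -1.45 -1.35 -1.65 -1.95 -2.27 -3.11]]
[[432 228]
 [359 240]
 [379 345]
 [455 331]]
[[ 567.68 -295.26    4.  ]
 [ 546.79 -142.58    4.  ]
 [ 333.76 -172.35    4.  ]
 [ 357.88 -326.44    4.  ]] [ 451.53 -234.16    4.  ]
((451.06591796875, -233.7242431640625), (217.6508026123047, 158.19117736816406), 8.158339500427246)
ink [432.56   5.5   20.  ]
jar [676.96  20.77  20.  ]
tape [587.62  -9.91  20.  ]
```

```bash
cat > mv.py <<'E'
from h import *
import json,sys
from scipy.spatial.transform import Rotation as Ro
# commanded pose kept in cmd.json: pos, heading of tool z (jaw axis)
def Rt(h): return Ro.from_euler("z",h-90,degrees=True)*Ro.from_euler("x",-90,degrees=True)
def delta(p0,h0,p1,h1):
    R0=Rt(h0);d=R0.inv().apply(np.array(p1,float)-p0)/40;r=(R0.inv()*Rt(h1)).as_rotvec(degrees=True)/6
    return d,r
def apply(p0,h0,xyz,rot):
    R0=Rt(h0);p=np.array(p0)+R0.apply(np.array(xyz)*40);h=h0-rot[1]*6
    return p,h
E
python3 - <<'E'
from mv import *
print(delta([192.019,568.449,253.292],71.333,[572,220.6,300],9))
E
```

```text
(array([11.78, -1.17, -5.2 ]), array([-0.  , 10.39, -0.  ]))
```

>>> jog_arm --motion '[{"xyz":[0.6,-0.6,-0.26],"rot":[0,0.5,0]},{"xyz":[1.6,-1.17,-0.7],"rot":[0,1.4,0]},{"xyz":[2.7,-1.17,-1.2],"rot":[0,2.4,0]},{"xyz":[3.8,-1.17,-1.7],"rot":[0,3.4,0]},{"xyz":[4.9,-1.17,-2.15],"rot":[0,4.4,0]},{"xyz":[6.0,-1.17,-2.65],"rot":[0,5.4,0]},{"xyz":[7.1,-1.17,-3.15],"rot":[0,6.4,0]},{"xyz":[8.2,-1.17,-3.6],"rot":[0,7.4,0]},{"xyz":[9.2,-1.17,-4.05],"rot":[0,8.4,0]},{"xyz":[10.0,-1.17,-4.4],"rot":[0,9.3,0]}]' --fingers 60

```text
time_s: 1.8
tool_pos: [516.3, 271.5, 300.2]
ee_rot: [-90.0, -0.0, -74.8]
contact_force: [0.6, 0.6, 0.5]
width: 0.707
```

Run:
```python
from mv import *
p,h=apply([192.019,568.449,253.292],71.333,[10.0,-1.17,-4.4],[0,9.3,0]);print(p,h,delta(p,h,[572,220.6,300],9))
s=monitor.observe();print(s["tool_pos"],s["ee_rot"],s["time_s"])
```

```text
[514.65 273.68 300.09] 15.532999999999994 (array([1.66, 0.  , 1.03]), array([-0.  ,  1.09, -0.  ]))
[516.3  271.53 300.19] [-89.98  -0.02 -74.79] 1.8
```

>>> jog_arm --motion '[{"xyz":[0.8,0,0.5],"rot":[0,0.5,0]},{"xyz":[1.4,0,0.85],"rot":[0,0.9,0]},{"xyz":[1.66,0,1.03],"rot":[0,1.09,0]},{"xyz":[1.66,0,1.03],"rot":[0,1.09,0]},{"xyz":[1.66,0,1.03],"rot":[0,1.09,0]}]'

```text
time_s: 2.3
tool_pos: [571.6, 221.5, 300.0]
ee_rot: [-90.0, 0.0, -80.9]
contact_force: [-0.1, 0.5, -0.2]
width: 0.702
```

Run:
```python
from mv import *
s=monitor.observe();c=optics.calibration("wrist")
im=optics.snapshot("wrist");cv2.imwrite("pics/w1.png",im)
import pickle;pickle.dump(c,open("w1.pkl","wb"))
print(s["tool_pos"],s["ee_rot"],s["time_s"]);print(c["R"],-c["R"].T@c["t"])
```

```text
[571.56 221.47 299.97] [-90.03   0.03 -80.94] 2.3
[[ 0.99  0.16 -0.  ]
 [ 0.15 -0.95  0.29]
 [ 0.04 -0.29 -0.96]] [559.27 296.16 421.25]
```

View pics/w1.png

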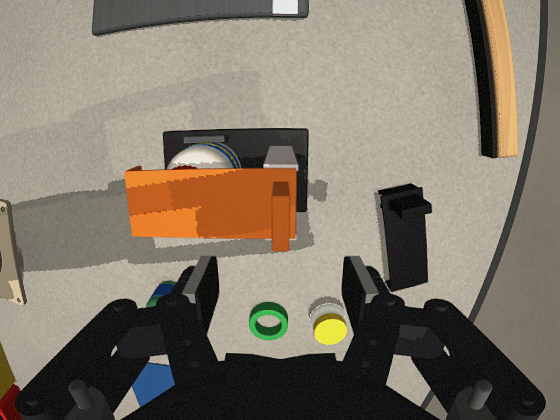

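Wrist view: the guard fills (127–297, 168–250), with the tab at about (281,215), between the fingers (207 to 355) horizontally. I'll fit it with the fisheye model.

```bash
cat >> h.py <<'E'
def fproj(c,X):
    p=c["R"]@np.asarray(X,float)+c["t"];th=np.arctan2(np.hypot(p[0],p[1]),p[2]);f=c["K"][0,0];r=np.hypot(p[0],p[1])
    return c["K"][:2,2]+f*th*p[:2]/r
E
python3 - <<'E'
from mv import *
import pickle
im=cv2.imread("pics/w1.png");c=pickle.load(open("w1.pkl","rb"));q=np.load("rack.npy")
q=[483.1,206.5,np.radians(9)]
def W(X):
    a,b=np.cos(q[2]),np.sin(q[2]);return np.array([q[0]+a*X[0]-b*X[1],q[1]+b*X[0]+a*X[1],X[2]])
z=cv2.resize(im[110:270,110:330],None,fx=3.6,fy=3.6,interpolation=cv2.INTER_CUBIC)
for X in [(x,y,214) for x in(84,96) for y in(-20,20)]+[(x,y,166) for x in(-44.5,102.5) for y in(-30,30)]+[(x,y,12) for x in(-65,125) for y in(-55,55)]:
    u=(fproj(c,W(X))-[110,110])*3.6;cv2.drawMarker(z,tuple(int(v) for v in u),(255,0,255),0,12,1);print(X,fproj(c,W(X)))
cv2.imwrite("pics/w1z.png",z)
E
```

```text
(84, -20, 214) [272.63 255.11]
(84, 20, 214) [272.27 199.99]
(96, -20, 214) [289.74 255.14]
(96, 20, 214) [290.43 200.02]
(-44.5, -30, 166) [133.46 239.39]
(-44.5, 30, 166) [125.18 174.57]
(102.5, -30, 166) [295.73 241.94]
(102.5, 30, 166) [296.9  172.08]
(-65, -55, 12) [168.17 214.02]
(-65, 55, 12) [162.18 133.66]
(125, -55, 12) [307.18 214.49]
(125, 55, 12) [308.92 130.67]
```

View pics/w1z.png

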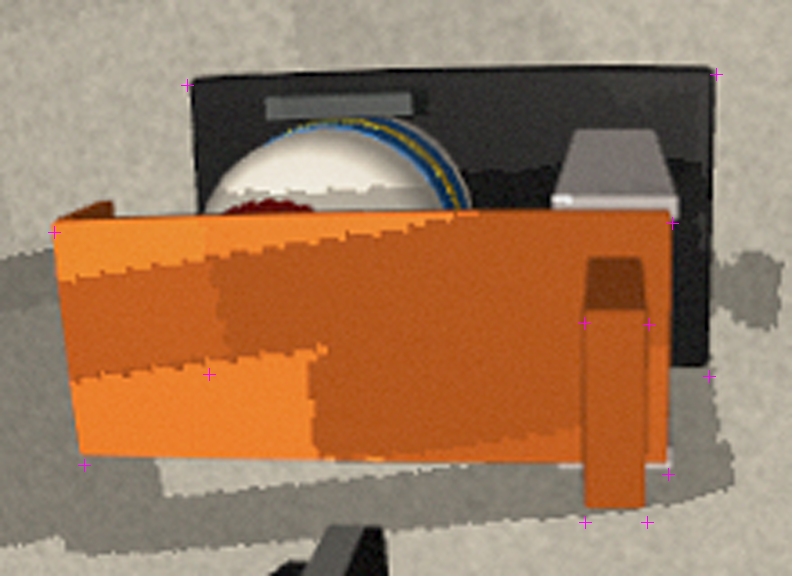

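>>> jog_arm --motion '[{"xyz":[-0.03,0.5,0],"rot":[0,0,0]},{"xyz":[-0.03,1.2,0],"rot":[0,0,0]},{"xyz":[-0.03,1.8,0],"rot":[0,0,0]},{"xyz":[-0.03,2.2,0],"rot":[0,0,0]},{"xyz":[-0.03,2.45,0],"rot":[0,0,0]},{"xyz":[-0.03,2.57,0],"rot":[0,0,0]},{"xyz":[-0.03,2.57,0],"rot":[0,0,0]},{"xyz":[-0.03,2.57,0],"rot":[0,0,0]}]'

```text
time_s: 3.15
tool_pos: [572.5, 222.2, 198.6]
ee_rot: [-89.9, 0.0, -81.0]
contact_force: [-0.4, 0.1, 1.3]
width: 0.704
```

>>> jog_arm --motion '[{"xyz":[0,0,0]},{"xyz":[0,0,0]},{"xyz":[0,0,0]},{"xyz":[0,0,0]},{"xyz":[0,0,0]},{"xyz":[0,0,0]},{"xyz":[0,0,0]},{"xyz":[0,0,0]}]' --fingers 0 --grip_force 70

```text
invalid input
```

>>> jog_arm --motion '[{"xyz":[0,0,0],"rot":[0,0,0]},{"xyz":[0,0,0],"rot":[0,0,0]},{"xyz":[0,0,0],"rot":[0,0,0]},{"xyz":[0,0,0],"rot":[0,0,0]},{"xyz":[0,0,0],"rot":[0,0,0]},{"xyz":[0,0,0],"rot":[0,0,0]},{"xyz":[0,0,0],"rot":[0,0,0]},{"xyz":[0,0,0],"rot":[0,0,0]}]' --fingers 0 --grip_force 70

```text
time_s: 3.95
tool_pos: [572.2, 221.9, 197.8]
ee_rot: [-89.9, 0.0, -81.0]
contact_force: [-0.6, -0.7, 4.9]
width: 0.138
```

Run:
```python
from mv import *
s=monitor.observe();print(s)
for n in("wrist","side"): cv2.imwrite(f"pics/g_{n}.png",optics.snapshot(n))
```

```text
{'time_s': 3.95, 'joint_pos': array([16.42, 11.29, 86.86, -0.01, 81.8 ,  7.43]), 'joint_vel': array([ 0.02, -0.03, -0.03,  0.01, -0.05, -0.02]), 'joint_torque': array([  0.22, -56.19, -46.47,   0.13,  -0.17,  -0.  ]), 'tool_pos': array([572.24, 221.95, 197.83]), 'ee_rot': array([-89.95,   0.  , -81.01]), 'contact_force': array([-0.6 , -0.68,  4.94]), 'torque': array([-0.11,  0.06, -0.03]), 'width': 0.13816485429959072}
```

View pics/g_wrist.png

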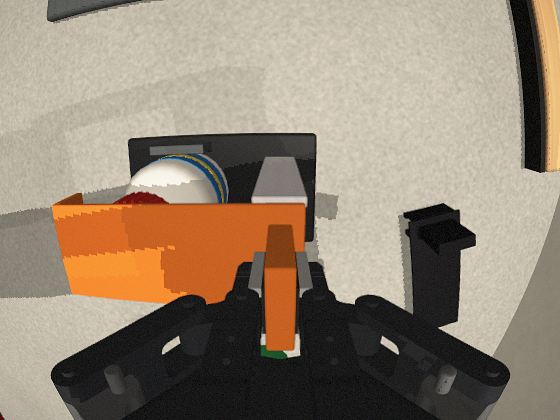

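View pics/g_side.png

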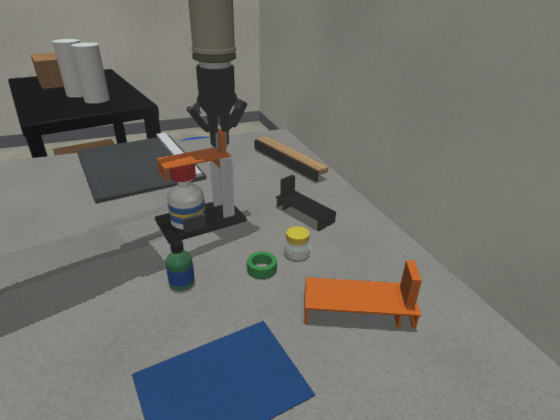

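>>> jog_arm --motion '[{"xyz":[0,-0.05,0],"rot":[0,0,0]},{"xyz":[0,-0.1,0],"rot":[0,0,0]},{"xyz":[0,-0.15,0],"rot":[0,0,0]},{"xyz":[0,-0.22,0],"rot":[0,0,0]},{"xyz":[0,-0.3,0],"rot":[0,0,0]},{"xyz":[0,-0.4,0],"rot":[0,0,0]},{"xyz":[0,-0.55,0],"rot":[0,0,0]},{"xyz":[0,-0.75,0],"rot":[0,0,0]},{"xyz":[0,-0.95,0],"rot":[0,0,0]},{"xyz":[0,-1.0,0],"rot":[0,0,0]}]'

```text
time_s: 5.05
tool_pos: [572.7, 222.2, 239.5]
ee_rot: [-89.8, 0.0, -81.0]
contact_force: [0.4, -0.3, -0.1]
width: 0.126
```

Run:
```python
from mv import *
s=monitor.observe();print(s["contact_force"],s["torque"],s["width"])
for n in("wrist","side"): cv2.imwrite(f"pics/l_{n}.png",optics.snapshot(n))
```

```text
[ 0.4  -0.3  -0.14] [-0.04  0.    0.  ] 0.12619891323130975
```

View pics/l_side.png

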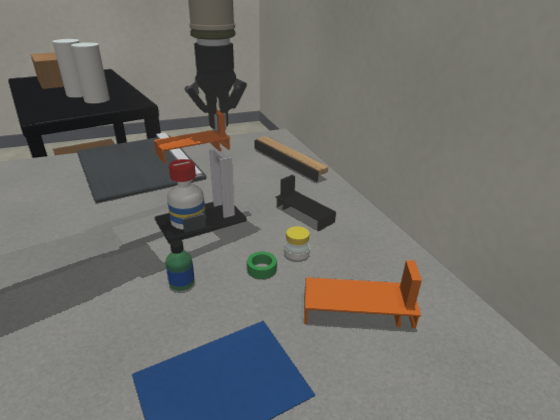

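View pics/l_wrist.png

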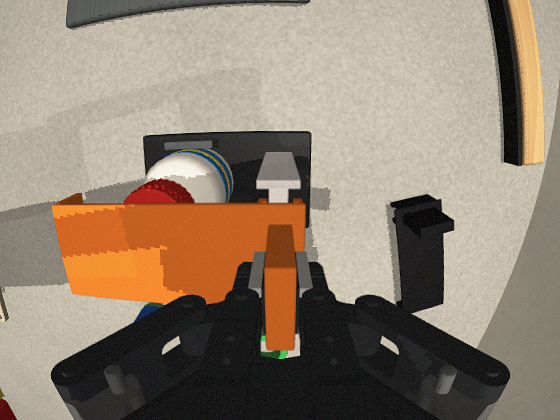

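Run:
```python
from mv import *
m=np.array([451.,-234]);R=lambda a:np.array([[np.cos(a),-np.sin(a)],[np.sin(a),np.cos(a)]])
for X in [(110,80),(110,-80),(-110,-80),(-110,80)]: print(proj("side",[*(m+R(np.radians(8.2))@X),4]))
p=np.array([571.8,221.8,237.2]);print(delta(p,9,[511.4,-225.3,260],8.2),delta([511.4,-225.3,260],8.2,[511.4,-225.3,65.8],8.2))
```

```text
[264.52 318.02]
[316.97 392.16]
[162.51 473.51]
[132.56 371.18]
(array([10.8 , -0.57, -3.24]), array([0.  , 0.13, 0.  ])) (array([ 0.  ,  4.85, -0.  ]), array([0., 0., 0.]))
```

Run:
```python
from mv import *
import pickle
m=pickle.load(open("m.pkl","rb"))
im=cv2.imread("pics/side0.png").astype(int);b=((im[...,0]>im[...,2]+40)&(im[...,0]>90)&m["side","mat"][0]["mask"]).astype(np.uint8)
cn=max(cv2.findContours(b,0,1)[0],key=cv2.contourArea);a=cv2.approxPolyDP(cn,6,True)[:,0];print(a.tolist())
for p in a: print(p,onz("side",p.astype(float),4))
# ink/tape/jar base agreement: jar lid etc.
r=nets.cut_out("top","jar");
for k,zt in (("ink",95),("jar",55),("tape",24)):
    for n in("top","side"):
        q=nets.cut_out(n,k)
        if q:
            x,y,w,h=q[0]["bbox"];print(k,n,q[0]["conf"],q[0]["bbox"],onz(n,(x+w/2,y+h/2),zt/2))
z=cv2.resize(cv2.imread("pics/side0.png")[310:420,120:330],None,fx=3.6,fy=3.6);cv2.imwrite("pics/mz.png",z)
```

```text
[[312, 392], [263, 321], [132, 375], [145, 419], [268, 419]]
[312 392] [ 564.78 -294.77    4.  ]
[263 321] [ 543.79 -144.61    4.  ]
[132 375] [ 329.48 -176.97    4.  ]
[145 419] [ 340.74 -252.62    4.  ]
[268 419] [ 492.86 -310.08    4.  ]
ink top 0.73 [277.5, 283.3, 24.0, 29.1] [434.13   5.32  47.5 ]
ink side 0.56 [162.2, 236.2, 34.2, 54.0] [432.23   3.98  47.5 ]
jar top 0.63 [265.5, 164.1, 26.9, 30.9] [675.34  20.6   27.5 ]
jar side 0.74 [288.1, 229.8, 23.6, 30.8] [676.98   4.41  27.5 ]
tape top 0.91 [282.3, 206.7, 25.1, 29.5] [588.55 -10.    12.  ]
tape side 0.59 [250.5, 250.2, 26.5, 29.2] [591.74 -12.31  12.  ]
```

View pics/mz.png

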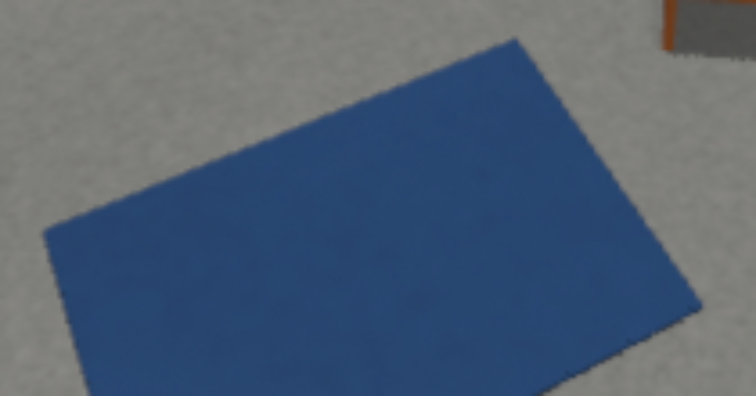

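Both cameras place the mat within about 4 mm of each other. Moving the guard over it now.

>>> jog_arm --motion '[{"xyz":[0.2,-0.5,-0.05],"rot":[0,0,0]},{"xyz":[0.7,-0.57,-0.2],"rot":[0,0,0]},{"xyz":[1.5,-0.57,-0.45],"rot":[0,0,0]},{"xyz":[2.4,-0.57,-0.7],"rot":[0,0,0]},{"xyz":[3.4,-0.57,-1.0],"rot":[0,0,0]},{"xyz":[4.4,-0.57,-1.3],"rot":[0,0,0]},{"xyz":[5.4,-0.57,-1.6],"rot":[0,0,0]},{"xyz":[6.4,-0.57,-1.9],"rot":[0,0,0]},{"xyz":[7.4,-0.57,-2.2],"rot":[0,0,0]},{"xyz":[8.4,-0.57,-2.5],"rot":[0,0.13,0]}]'

```text
time_s: 6.5
tool_pos: [525.2, -127.2, 260.1]
ee_rot: [-90.0, -0.0, -81.8]
contact_force: [0.7, -0.5, -0.8]
width: 0.134
```

Run:
```python
from mv import *
p,h=apply([571.8,221.8,237.2],9,[8.4,-.57,-2.5],[0,.13,0]);print(p,h,delta(p,h,[511.4,-225.3,73],8.2))
```

```text
[ 525.59 -125.71  260.  ] 8.22 (array([ 2.41,  4.67, -0.71]), array([0., 0., 0.]))
```

>>> jog_arm --motion '[{"xyz":[0.9,0.1,-0.26],"rot":[0,0,0]},{"xyz":[1.6,0.5,-0.47],"rot":[0,0,0]},{"xyz":[2.1,1.2,-0.62],"rot":[0,0,0]},{"xyz":[2.35,2.0,-0.7],"rot":[0,0,0]},{"xyz":[2.41,2.8,-0.71],"rot":[0,0,0]},{"xyz":[2.41,3.5,-0.71],"rot":[0,0,0]},{"xyz":[2.41,4.0,-0.71],"rot":[0,0,0]},{"xyz":[2.41,4.3,-0.71],"rot":[0,0,0]},{"xyz":[2.41,4.4,-0.71],"rot":[0,0,0]},{"xyz":[2.41,4.4,-0.71],"rot":[0,0,0]}]'

```text
time_s: 7.5
tool_pos: [511.4, -225.0, 84.2]
ee_rot: [-90.0, 0.0, -81.8]
contact_force: [-0.2, -0.2, -1.1]
width: 0.132
```

Run:
```python
from mv import *
s=monitor.observe();print(s["tool_pos"],s["contact_force"],s["width"])
for n in("side","top"): cv2.imwrite(f"pics/p_{n}.png",optics.snapshot(n))
```

```text
[ 511.43 -225.01   84.19] [-0.22 -0.22 -1.13] 0.13170573760591991
```

View pics/p_side.png

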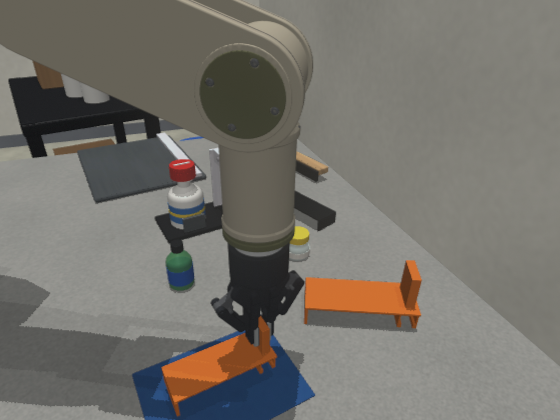

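View pics/p_top.png

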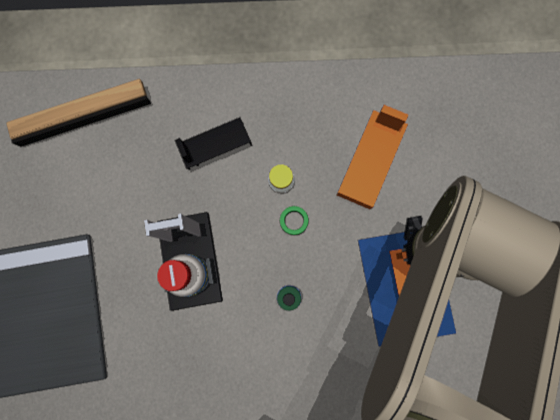

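>>> jog_arm --motion '[{"xyz":[0,0.12,0],"rot":[0,0,0]},{"xyz":[0,0.24,0],"rot":[0,0,0]},{"xyz":[0,0.33,0],"rot":[0,0,0]},{"xyz":[0,0.38,0],"rot":[0,0,0]},{"xyz":[0,0.41,0],"rot":[0,0,0]},{"xyz":[0,0.41,0],"rot":[0,0,0]}]'

```text
time_s: 8.2
tool_pos: [511.2, -225.0, 67.4]
ee_rot: [-90.0, 0.0, -81.8]
contact_force: [-0.4, -0.6, -1.9]
width: 0.134
```

>>> jog_arm --motion '[{"xyz":[0,0.02,0],"rot":[0,0,0]},{"xyz":[0,0.04,0],"rot":[0,0,0]},{"xyz":[0,0.04,0],"rot":[0,0,0]}]'

```text
time_s: 8.5
tool_pos: [511.3, -225.0, 66.1]
ee_rot: [-90.0, -0.0, -81.8]
contact_force: [1.2, 0.4, -0.9]
width: 0.132
```

>>> jog_arm --motion '[{"xyz":[0,0.02,0],"rot":[0,0,0]},{"xyz":[0,0.03,0],"rot":[0,0,0]},{"xyz":[0,0.03,0],"rot":[0,0,0]}]'

```text
time_s: 8.8
tool_pos: [511.5, -225.1, 65.8]
ee_rot: [-90.0, -0.0, -81.8]
contact_force: [-3.7, 1.5, 6.3]
width: 0.131
```

Run:
```python
from mv import *
s=monitor.observe();print(s["tool_pos"],s["contact_force"],s["torque"])
im=optics.snapshot("side");cv2.imwrite("pics/q.png",cv2.resize(im[300:420,120:320],None,fx=4,fy=4))
```

```text
[ 511.5  -225.11   65.81] [-3.66  1.47  6.3 ] [0.34 0.7  0.04]
```

View pics/q.png

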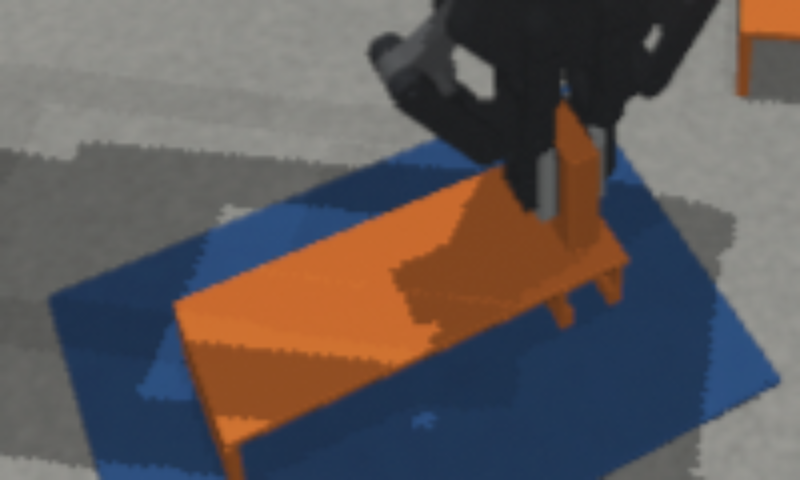

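>>> jog_arm --motion '[{"xyz":[0,0.015,0],"rot":[0,0,0]},{"xyz":[0,0.02,0],"rot":[0,0,0]},{"xyz":[0,0.02,0],"rot":[0,0,0]}]'

```text
time_s: 9.15
tool_pos: [511.6, -225.2, 65.8]
ee_rot: [-90.0, -0.0, -81.8]
contact_force: [-7.4, 3.4, 14.8]
width: 0.131
```

Run:
```python
from mv import *
s=monitor.observe();print(s["tool_pos"],s["contact_force"],s["torque"])
```

```text
[ 511.6  -225.17   65.83] [-7.43  3.43 14.79] [ 0.54  1.34 -0.01]
```

>>> jog_arm --motion '[{"xyz":[0,-0.02,0],"rot":[0,0,0]},{"xyz":[0,-0.03,0],"rot":[0,0,0]},{"xyz":[0,-0.03,0],"rot":[0,0,0]}]'

```text
time_s: 9.45
tool_pos: [511.6, -225.2, 65.8]
ee_rot: [-90.0, -0.0, -81.8]
contact_force: [-3.0, 0.7, 6.7]
width: 0.128
```

>>> jog_arm --motion '[{"xyz":[0,0,0],"rot":[0,0,0]},{"xyz":[0,0,0],"rot":[0,0,0]},{"xyz":[0,0,0],"rot":[0,0,0]},{"xyz":[0,0,0],"rot":[0,0,0]},{"xyz":[0,0,0],"rot":[0,0,0]}]' --fingers 45

```text
time_s: 9.95
tool_pos: [511.3, -225.0, 65.1]
ee_rot: [-90.0, 0.0, -81.8]
contact_force: [-0.5, -0.2, 0.3]
width: 0.529
```

>>> jog_arm --motion '[{"xyz":[0,-0.3,0],"rot":[0,0,0]},{"xyz":[0,-0.9,0],"rot":[0,0,0]},{"xyz":[0,-1.8,0],"rot":[0,0,0]},{"xyz":[0,-2.8,0],"rot":[0,0,0]},{"xyz":[0,-3.8,0],"rot":[0,0,0]},{"xyz":[0,-4.5,0],"rot":[0,0,0]},{"xyz":[0,-4.9,0],"rot":[0,0,0]},{"xyz":[0,-4.9,0],"rot":[0,0,0]}]' --fingers 74

```text
time_s: 10.75
tool_pos: [512.6, -225.7, 264.6]
ee_rot: [-89.8, -0.2, -81.8]
contact_force: [1.1, -1.1, -0.0]
width: 0.868
```

Run:
```python
from mv import *
im=optics.snapshot("side");cv2.imwrite("pics/r_side.png",im)
s=monitor.observe();print(s["tool_pos"],s["time_s"])
# hover above cap, offset so the wrist camera sees it: TCP straight above at z 262
print(delta([511.4,-225.3,261.2],8.2,[483.1,208,262],9))
```

```text
[ 511.72 -225.24  262.03] 10.8
(array([-10.82,  -0.02,   0.84]), array([-0.  , -0.13, -0.  ]))
```

View pics/r_side.png

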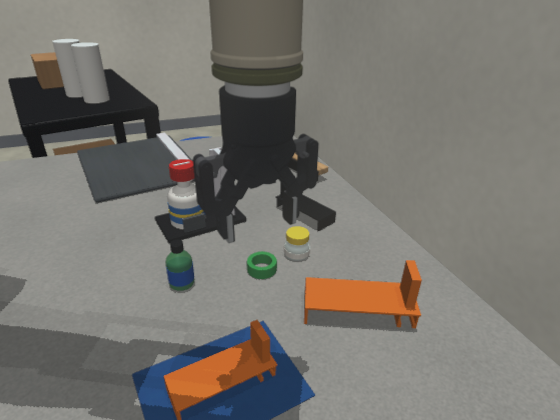

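The guard stands upright on the mat, clear of the fingers, which are now above it. On to the cap.

>>> jog_arm --motion '[{"xyz":[-0.4,-0.02,0.03],"rot":[0,0,0]},{"xyz":[-1.2,-0.02,0.1],"rot":[0,0,0]},{"xyz":[-2.3,-0.02,0.18],"rot":[0,0,0]},{"xyz":[-3.5,-0.02,0.27],"rot":[0,0,0]},{"xyz":[-4.7,-0.02,0.37],"rot":[0,0,0]},{"xyz":[-5.9,-0.02,0.46],"rot":[0,0,0]},{"xyz":[-7.1,-0.02,0.55],"rot":[0,0,0]},{"xyz":[-8.2,-0.02,0.64],"rot":[0,-0.05,0]},{"xyz":[-9.3,-0.02,0.72],"rot":[0,-0.1,0]},{"xyz":[-10.2,-0.02,0.8],"rot":[0,-0.13,0]}]'

```text
time_s: 11.8
tool_pos: [482.4, 186.0, 259.6]
ee_rot: [-90.2, 0.0, -80.9]
contact_force: [0.1, -0.3, 0.1]
width: 0.869
```

>>> jog_arm --motion '[{"xyz":[-0.5,0,0.03],"rot":[0,0,0]},{"xyz":[-0.62,0,0.05],"rot":[0,0,0]},{"xyz":[-0.62,0,0.05],"rot":[0,0,0]},{"xyz":[-0.62,0,0.05],"rot":[0,0,0]},{"xyz":[-0.62,0,0.05],"rot":[0,0,0]}]'

```text
time_s: 12.3
tool_pos: [482.8, 207.1, 261.6]
ee_rot: [-90.0, -0.0, -81.1]
contact_force: [-0.5, -0.5, -0.1]
width: 0.862
```

Run:
```python
from mv import *
import pickle
s=monitor.observe();c=optics.calibration("wrist");im=optics.snapshot("wrist");im2=optics.snapshot("top")
pickle.dump(c,open("w2.pkl","wb"));cv2.imwrite("pics/w2.png",im);cv2.imwrite("pics/t2.png",im2)
print(s["tool_pos"],s["ee_rot"],s["time_s"])
z=cv2.resize(im,None,fx=1.4,fy=1.4)
q=[483.1,208,np.radians(9)]
for zz,rr in((155,27),(125,27)):
  for a in range(0,360,30):
    u=fproj(c,[q[0]+rr*np.cos(np.radians(a)),q[1]+rr*np.sin(np.radians(a)),zz])*1.4
    cv2.circle(z,tuple(int(v) for v in u),2,(255,255,0) if zz==155 else (0,255,0),-1)
cv2.imwrite("pics/w2z.png",z)
```

```text
[482.8  207.09 261.65] [-90.04  -0.02 -81.09] 12.3
```

View pics/w2z.png

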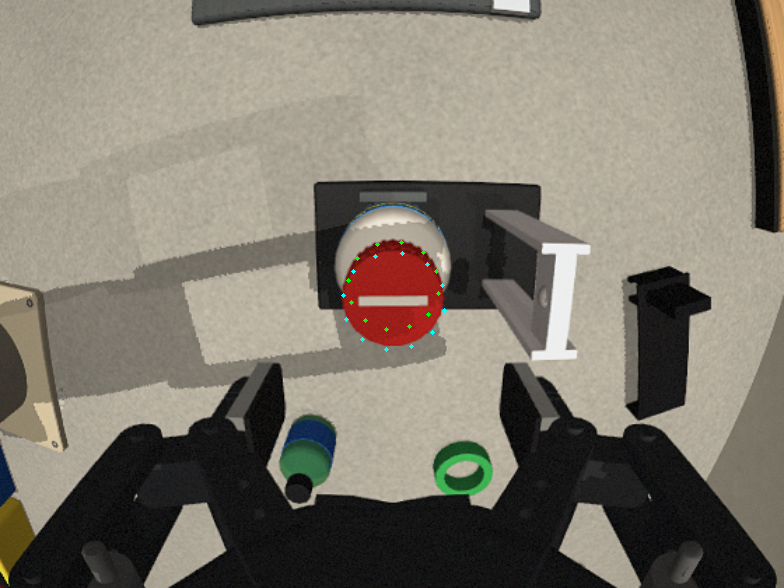

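Run:
```python
from mv import *
import pickle
from scipy.optimize import least_squares
c=pickle.load(open("w2.pkl","rb"))
def solve(im,pf,roi):
    i=im.astype(int);x0,y0,x1,y1=roi;m=np.zeros(im.shape[:2],np.uint8)
    g=((i[...,2]>80)&(i[...,2]>2.2*i[...,1])&(i[...,2]>2*i[...,0]));m[y0:y1,x0:x1]=g[y0:y1,x0:x1]
    cn=max(cv2.findContours(m,0,1)[0],key=cv2.contourArea);h=cv2.convexHull(cn)[:,0].astype(float)
    # silhouette model: hull of top+bottom rim circles
    H=cn[:,0].astype(float)
    a=np.radians(np.arange(0,360,4))
    def f(q):
        P=np.array([pf([q[0]+27*np.cos(t),q[1]+27*np.sin(t),z]) for z in(155,125) for t in a],np.float32)
        hu=cv2.convexHull(P)
        return [cv2.pointPolygonTest(hu,(float(p[0]),float(p[1])),True) for p in H[::3]]
    r=least_squares(f,[483,208],diff_step=1e-3,loss="soft_l1");return r.x,np.sqrt(np.mean(np.square(f(r.x)))),cv2.boundingRect(cn)
print(solve(cv2.imread("pics/w2.png"),lambda X:fproj(c,X),(230,150,340,260)))
print(solve(cv2.imread("pics/t2.png"),lambda X:proj("top",X),(140,240,215,310)))
print(solve(cv2.imread("pics/side0.png") if 0 else cv2.imread("pics/p_side.png"),lambda X:proj("side",X),(155,145,210,190)))
```

```text
(array([482.06, 209.85]), np.float64(1.2671819180210029), (244, 171, 74, 76))Traceback (most recent call last):
  File "<stdin>", line 18, in <module>
  File "<stdin>", line 16, in solve
    return func(*args, **kwargs)
    result = trf(vector_fun.fun, vector_fun.jac, x0, f0, J0, lb, ub, ftol, xtol,
                 gtol, max_nfev, x_scale, loss_function, tr_solver,
                 tr_options.copy(), verbose, callback=callback_wrapped)
    return trf_no_bounds(
        fun, jac, x0, f0, J0, ftol, xtol, gtol, max_nfev, x_scale,
        loss_function, tr_solver, tr_options, verbose, callback=callback)
    f_new = fun(x_new)
    self._update_fun()
    ~~~~~~~~~~~~~~~~^^
    self.f = self.fun_wrapped(xp_copy(self.x))
             ~~~~~~~~~~~~~~~~^^^^^^^^^^^^^^^^^
    return np.atleast_1d(self.fun(x))
                         ~~~~~~~~^^^
    return self.f(x, *self.args, **self.kwargs)
           ~~~~~~^^^^^^^^^^^^^^^^^^^^^^^^^^^^^^
  File "<stdin>", line 13, in f
  File "<stdin>", line 18, in <lambda>
  File "h.py", line 10, in proj
    c=optics.calibration(n);p=c["R"]@np.asarray(X,float)+c["t"];p=c["K"]@p;return p[:2]/p[2]
ValueError: time passes only in moves, steps and waits
```

Run:
```python
from mv import *
import pickle
from scipy.optimize import minimize
cs={n:optics.calibration(n) for n in("top","side")}
def pp(n):
    c=cs[n]
    def f(X):
        p=c["K"]@(c["R"]@np.asarray(X,float)+c["t"]);return p[:2]/p[2]
    return f
cw=pickle.load(open("w2.pkl","rb"))
def solve(im,pf,roi):
    i=im.astype(int);x0,y0,x1,y1=roi;m=np.zeros(im.shape[:2],np.uint8)
    g=((i[...,2]>60)&(i[...,2]>2.0*i[...,1])&(i[...,2]>1.8*i[...,0]));m[y0:y1,x0:x1]=g[y0:y1,x0:x1]
    cn=max(cv2.findContours(m,0,1)[0],key=cv2.contourArea);H=cv2.convexHull(cn)
    a=np.radians(np.arange(0,360,4))
    def f(q):
        P=np.array([pf([q[0]+27*np.cos(t),q[1]+27*np.sin(t),z]) for z in(155,125) for t in a],np.float32)
        hu=cv2.convexHull(P);A=np.zeros(im.shape[:2],np.uint8);
        return np.mean([min(abs(cv2.pointPolygonTest(hu,(float(p[0]),float(p[1])),True)),4) for p in H[:,0]])
    r=minimize(f,[483,208],method="Nelder-Mead");return r.x,r.fun,cv2.boundingRect(cn)
print(solve(cv2.imread("pics/w2.png"),lambda X:fproj(cw,X),(230,150,340,260)))
print(solve(cv2.imread("pics/t2.png"),pp("top"),(140,240,215,310)))
print(solve(cv2.imread("pics/p_side.png"),pp("side"),(155,145,210,190)))
```

```text
(array([481.79, 210.41]), np.float64(0.5896243451875621), (243, 171, 75, 76))
(array([483.93, 209.67]), np.float64(0.7014934883949608), (158, 260, 33, 31))
(array([481.73, 207.09]), np.float64(0.4873543495356466), (169, 160, 26, 22))
```

Run:
```python
from mv import *
p,h=apply([511.4,-225.3,261.2],8.22,[-10.2,-.02,.8],[0,-.13,0]);p,h=apply(p,h,[-.62,0,.05],[0,0,0])
print(p,h,delta(p,h,[482.5,209.3,140],h))
```

```text
[482.83 207.89 262.  ] 9.0 (array([-0.04,  3.05, -0.  ]), array([0., 0., 0.]))
```

>>> jog_arm --motion '[{"xyz":[-0.04,0.5,0],"rot":[0,0,0]},{"xyz":[-0.04,1.2,0],"rot":[0,0,0]},{"xyz":[-0.04,1.8,0],"rot":[0,0,0]},{"xyz":[-0.04,2.3,0],"rot":[0,0,0]},{"xyz":[-0.04,2.65,0],"rot":[0,0,0]},{"xyz":[-0.04,2.9,0],"rot":[0,0,0]},{"xyz":[-0.04,3.05,0],"rot":[0,0,0]},{"xyz":[-0.04,3.05,0],"rot":[0,0,0]},{"xyz":[-0.04,3.05,0],"rot":[0,0,0]}]'

```text
time_s: 13.3
tool_pos: [483.1, 209.8, 140.9]
ee_rot: [-89.9, 0.0, -81.0]
contact_force: [0.2, 0.6, -0.2]
width: 0.866
```

Run:
```python
from mv import *
s=monitor.observe();print(s["tool_pos"],s["contact_force"])
for n in("wrist","side"):
    im=optics.snapshot(n)
    if n=="side": im=cv2.resize(im[90:250,120:300],None,fx=3.6,fy=3.6)
    cv2.imwrite(f"pics/c_{n}.png",im)
```

```text
[483.13 209.85 140.95] [ 0.24  0.55 -0.17]
```

View pics/c_wrist.png

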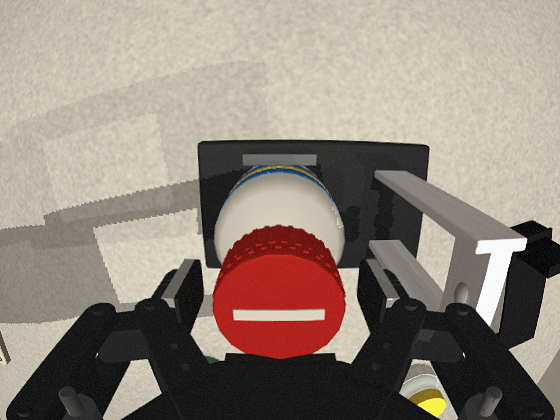

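View pics/c_side.png

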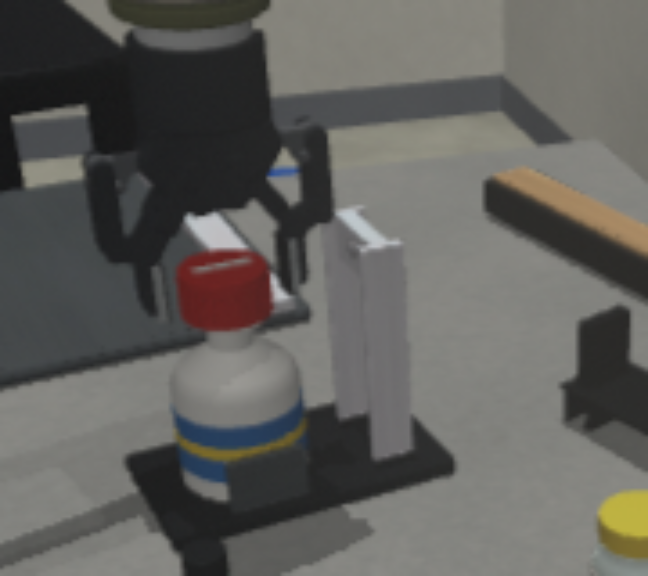

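>>> jog_arm --motion '[{"xyz":[0,0,0],"rot":[0,0,0]},{"xyz":[0,0,0],"rot":[0,0,0]},{"xyz":[0,0,0],"rot":[0,0,0]},{"xyz":[0,0,0],"rot":[0,0,0]},{"xyz":[0,0,0],"rot":[0,0,0]},{"xyz":[0,0,0],"rot":[0,0,0]}]' --fingers 0 --grip_force 90

```text
time_s: 14.0
tool_pos: [483.0, 209.9, 140.7]
ee_rot: [-89.9, 0.0, -81.0]
contact_force: [-1.1, 0.6, 5.3]
width: 0.611
```

Run:
```python
from mv import *
s=monitor.observe();print(s["tool_pos"],s["contact_force"],s["torque"],s["width"]*85.4)
im=optics.snapshot("wrist");cv2.imwrite(f"pics/d_wrist.png",im)
```

```text
[482.97 209.89 140.69] [-1.13  0.61  5.33] [-0.04  0.16 -0.02] 52.18316873555737
```

View pics/d_wrist.png

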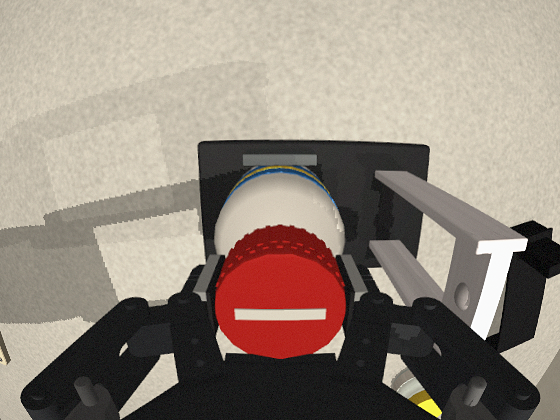

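>>> jog_arm --motion '[{"xyz":[0,0.03,0],"rot":[0,0,0]},{"xyz":[0,0.06,0],"rot":[0,0,0]},{"xyz":[0,0.09,0],"rot":[0,0,0]},{"xyz":[0,0.12,0],"rot":[0,0,0]},{"xyz":[0,0.12,0],"rot":[0,0,0]},{"xyz":[0,0.12,0],"rot":[0,0,0]}]'

```text
time_s: 14.65
tool_pos: [483.0, 209.9, 136.4]
ee_rot: [-89.9, 0.0, -81.0]
contact_force: [-3.6, -1.4, 9.9]
width: 0.611
```

>>> jog_arm --motion '[{"xyz":[0,0.03,0],"rot":[0,0,0]},{"xyz":[0,0.05,0],"rot":[0,0,0]},{"xyz":[0,0.05,0],"rot":[0,0,0]},{"xyz":[0,0.05,0],"rot":[0,0,0]}]'

```text
time_s: 15.05
tool_pos: [483.0, 209.9, 135.3]
ee_rot: [-89.9, 0.0, -81.0]
contact_force: [-7.4, -2.9, 17.2]
width: 0.609
```

>>> jog_arm --motion '[{"xyz":[0,0,0],"rot":[0,-0.4,0]},{"xyz":[0,0,0],"rot":[0,-0.9,0]},{"xyz":[0,0,0],"rot":[0,-1.4,0]},{"xyz":[0,0,0],"rot":[0,-1.9,0]},{"xyz":[0,0,0],"rot":[0,-2.4,0]},{"xyz":[0,0,0],"rot":[0,-2.8,0]},{"xyz":[0,0,0],"rot":[0,-3.0,0]},{"xyz":[0,0,0],"rot":[0,-3.0,0]}]'

```text
time_s: 15.85
tool_pos: [483.9, 210.4, 135.4]
ee_rot: [-89.8, -0.0, -63.0]
contact_force: [-1.9, 0.8, 12.4]
width: 0.607
```

Run:
```python
from mv import *
s=monitor.observe();print(s["tool_pos"],s["contact_force"],s["torque"],s["width"]*85.4)
im=optics.snapshot("wrist");cv2.imwrite(f"pics/e_wrist.png",im);im=optics.snapshot("side");cv2.imwrite(f"pics/e_side.png",cv2.resize(im[90:250,120:300],None,fx=3.6,fy=3.6))
```

```text
[483.88 210.44 135.38] [-1.89  0.78 12.38] [ 0.05  0.43 -0.02] 51.86960342532169
```

View pics/e_wrist.png

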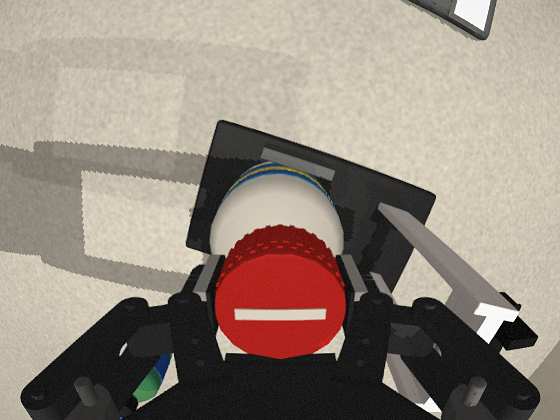

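View pics/e_side.png

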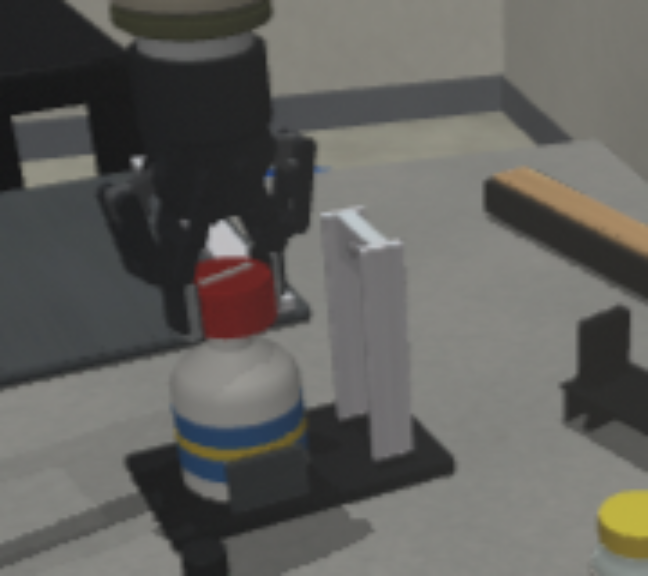

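>>> jog_arm --motion '[{"xyz":[0,0.02,0],"rot":[0,-0.4,0]},{"xyz":[0,0.02,0],"rot":[0,-0.9,0]},{"xyz":[0,0.02,0],"rot":[0,-1.4,0]},{"xyz":[0,0.02,0],"rot":[0,-1.9,0]},{"xyz":[0,0.02,0],"rot":[0,-2.4,0]},{"xyz":[0,0.02,0],"rot":[0,-2.9,0]},{"xyz":[0,0.02,0],"rot":[0,-3.5,0]},{"xyz":[0,0.02,0],"rot":[0,-4.1,0]},{"xyz":[0,0.02,0],"rot":[0,-4.5,0]},{"xyz":[0,0.02,0],"rot":[0,-4.5,0]}]'

```text
time_s: 16.95
tool_pos: [483.0, 210.4, 135.3]
ee_rot: [-89.9, -0.0, -35.9]
contact_force: [-10.7, -0.6, 22.6]
width: 0.613
```

Run:
```python
from mv import *
s=monitor.observe();print(s["tool_pos"],s["contact_force"],s["torque"],s["width"]*85.4)
```

```text
[483.05 210.4  135.27] [-10.7   -0.55  22.58] [-0.33  1.69  0.03] 52.37332171204722
```

>>> jog_arm --motion '[{"xyz":[0,-0.02,0],"rot":[0,-0.4,0]},{"xyz":[0,-0.02,0],"rot":[0,-0.9,0]},{"xyz":[0,-0.02,0],"rot":[0,-1.4,0]},{"xyz":[0,-0.02,0],"rot":[0,-1.9,0]},{"xyz":[0,-0.02,0],"rot":[0,-2.5,0]},{"xyz":[0,-0.02,0],"rot":[0,-3.1,0]},{"xyz":[0,-0.02,0],"rot":[0,-3.7,0]},{"xyz":[0,-0.02,0],"rot":[0,-4.3,0]},{"xyz":[0,-0.02,0],"rot":[0,-4.7,0]},{"xyz":[0,-0.02,0],"rot":[0,-4.7,0]}]'

```text
time_s: 17.95
tool_pos: [482.5, 210.0, 135.3]
ee_rot: [-90.0, -0.0, -7.7]
contact_force: [-10.8, -2.4, 19.2]
width: 0.611
```

Run:
```python
from mv import *
s=monitor.observe();print(s["tool_pos"],s["contact_force"],s["torque"],s["width"]*85.4)
im=optics.snapshot("wrist");cv2.imwrite(f"pics/f_wrist.png",im)
```

```text
[482.49 209.99 135.31] [-10.77  -2.44  19.22] [-0.51  1.67  0.02] 52.19506483510787
```

View pics/f_wrist.png

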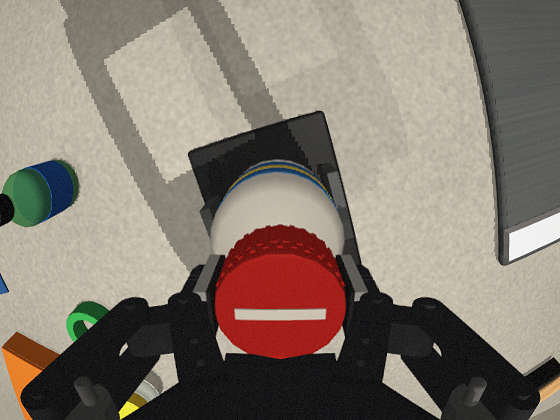

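>>> jog_arm --motion '[{"xyz":[0,-0.06,0],"rot":[0,0,0]},{"xyz":[0,-0.12,0],"rot":[0,0,0]},{"xyz":[0,-0.2,0],"rot":[0,0,0]},{"xyz":[0,-0.3,0],"rot":[0,0,0]},{"xyz":[0,-0.4,0],"rot":[0,0,0]},{"xyz":[0,-0.4,0],"rot":[0,0,0]}]'

```text
time_s: 18.6
tool_pos: [482.6, 209.6, 149.6]
ee_rot: [-90.0, -0.0, -7.8]
contact_force: [-1.3, -0.7, -0.0]
width: 0.613
```

Run:
```python
from mv import *
s=monitor.observe();print(s["tool_pos"],s["contact_force"],s["torque"],s["width"]*85.4)
im=optics.snapshot("side");cv2.imwrite(f"pics/h_side.png",cv2.resize(im[60:250,100:310],None,fx=3,fy=3))
```

```text
[482.62 209.58 149.57] [-1.28 -0.72 -0.03] [-0.19  0.17  0.03] 52.33503922833821
```

View pics/h_side.png

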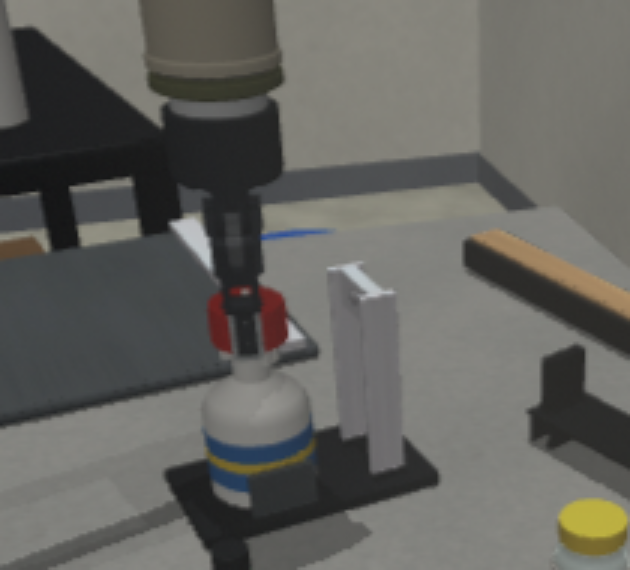

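>>> jog_arm --motion '[{"xyz":[0,-0.2,0],"rot":[0,0,0]},{"xyz":[0,-0.5,0],"rot":[0,0,0]},{"xyz":[0,-0.9,0],"rot":[0,0,0]},{"xyz":[0,-1.3,0],"rot":[0,0,0]},{"xyz":[0,-1.6,0],"rot":[0,0,0]},{"xyz":[0,-1.8,0],"rot":[0,0,0]},{"xyz":[0,-1.9,0],"rot":[0,0,0]},{"xyz":[0,-1.9,0],"rot":[0,0,0]},{"xyz":[0,-1.9,0],"rot":[0,0,0]},{"xyz":[0,-1.9,0],"rot":[0,0,0]}]'

```text
time_s: 19.65
tool_pos: [482.1, 209.6, 224.4]
ee_rot: [-90.0, 0.1, -7.8]
contact_force: [1.1, 0.8, -1.0]
width: 0.61
```

Run:
```python
from mv import *
s=monitor.observe();print(s["tool_pos"],s["ee_rot"],s["contact_force"],s["torque"],s["width"]*85.4)
im=optics.snapshot("side");cv2.imwrite("pics/i_side.png",im);cv2.imwrite("pics/i_top.png",optics.snapshot("top"));cv2.imwrite("pics/i_wrist.png",optics.snapshot("wrist"))
for X in [(482.5,209.5,137),(482.5,209.5,209),(482.5,209.5,239)]: print(X,proj("side",X))
```

```text
[482.14 209.57 224.36] [-90.04   0.08  -7.81] [ 1.08  0.82 -1.03] [ 0.03 -0.01 -0.03] 52.052460771043805
(482.5, 209.5, 137) [182.47 169.99]
(482.5, 209.5, 209) [178.73 138.61]
(482.5, 209.5, 239) [177.07 124.68]
```

View pics/i_side.png

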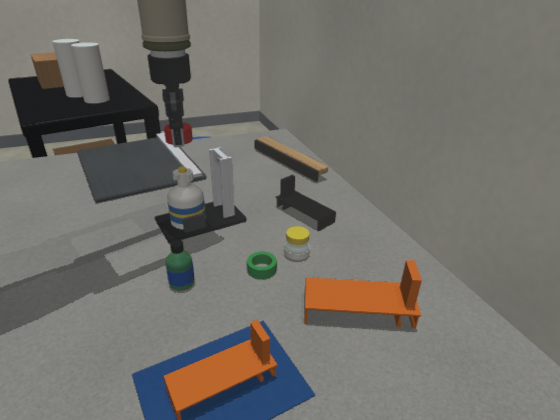

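View pics/i_top.png

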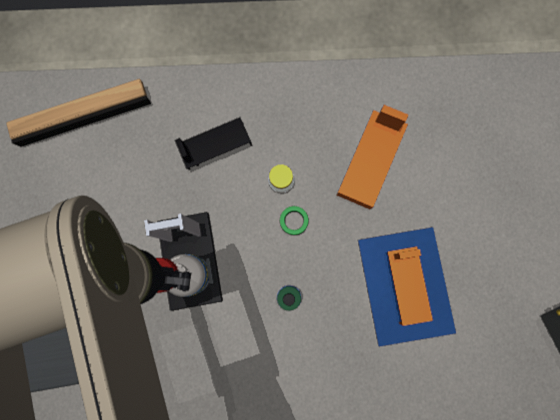

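View pics/i_wrist.png

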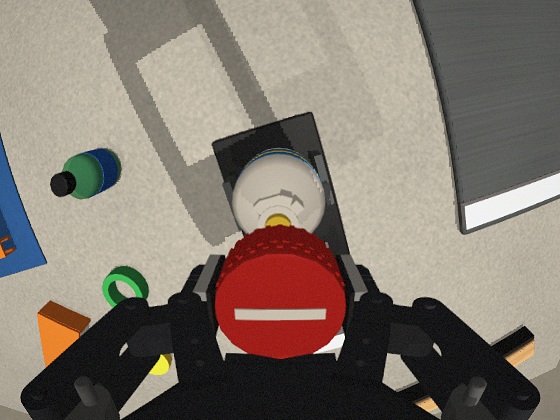

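The side view shows the cap level at (178,133), above the open mouth at (183,170). The top view shows the guard at (410,287), wholly inside the mat (360–455, 228–345). The bystanders haven't moved. Handing in.

```bash
python3 -c "
from cell import workorder,monitor
print(workorder.close_job());print(monitor.observe()['time_s'])"
```

```text
the job is handed in; nothing more can be done
None
the job is handed in; nothing more can be done
```

The job is done and handed in at about 20 s of the 54 s allowed; no verdict was reported.

- **Guard:** I pulled it straight up off the rail, lowered it onto the blue mat until both lip and saddle carried load, and let go. The top view afterwards shows it wholly on the mat, and the side view shows it upright.
- **Cap:** I pressed it to its hard stop (12 to 23 N while turning), turned it 73° counterclockwise and lifted it free. The last pictures show it level in the gripper above the open mouth.
- **Height:** "About 8 cm above the bottle" can be read two ways, so I aimed between them. The cap is about 84 mm above its locked position, which puts its rim about 72 mm above the mouth.
- **Bystanders:** The ink bottle, jar and tape roll look unmoved.

**Checks that disagreed:**
- My first side-camera fit put the rack about 10 mm off from the top camera. The wrist and top cameras then agreed within about 2 mm, and I used those.
- Pressing and turning caused up to about 11 N of sideways force, probably from a 1 mm centring error. It vanished once the cap was lifted.

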